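Load the autosampler deck from the tray magazine

ROBOT

A 7-joint arm with a two-finger parallel gripper is mounted at the origin on the work surface. World frame = base frame: x ahead of the robot, y to its left, z up, the work surface at z = 0. Lengths are in m, angles in degrees, forces in N, time in s.
With the tool pointing down it reaches from about 0.4 to 0.925 m from the base axis. Payload 5.6 kg.
Tool frame: the origin (TCP) lies midway between the tips of the shut fingers; the grasp point (between the pads) lies 19 mm behind it; x points along the fingers, z is the direction in which the jaws open and shut, and the axes are right-handed (so a half turn about x gives the same grasp; the last joint's range is limited). The gripper opens to 85 mm and grips with 20 to 120 N. Pads are 22 mm wide; open, the fingers measure 114 mm over their backs; the gripper's body (76 mm by 85 mm) begins 54 mm behind the grasp point. The pads swing forward as they close: fully open they stand 13 mm farther back than shut.
Start: joints at [-73.797, 26.786, -0.665, 91.828, 0.344, 61.387, -3.226], TCP at [0.208, 0.616, 0.202] pointing down, gripper open.
Joint ranges: [-144.91, 144.91], [-17.63, 115.5], [-89.93, 88.59], [15.96, 139.68], [-74.01, 254.01], [8.47, 105.57], [-167.45, 167.45]. Speed limits (degrees/s): [147.25, 147.25, 180, 180, 180, 180, 180].

INTERFACE

Orientations are given as a 3x3 rotation matrix whose columns are the frame's x, y, z axes.
In Python, from workcell import robot gives the robot as it stands. The module is installed in compiled form; this text tells all that it offers. Calls block until the motion is done:
- robot.movep(position, orientation): joint-space move of the TCP to a pose.
- robot.move_l(position, orientation=None, v=0.15, threshold=None): straight line of the TCP; orientation=None keeps the orientation; v is the mean speed in m/s. With threshold (N) it stops when the force on the tool has changed by that much, and returns True; else False.
- robot.goto_joints(angles): joint-space move.
- robot.move_gripper(opening, grip_force=None): finger opening in m; grip_force is the grip in N (None keeps the last); returns when the fingers have stopped.
- robot.sleep(seconds).
- robot.inverse_kinematics(position, orientation): joint angles nearest the present ones, or None.
- robot.read_camera(name): name is "scene" or "top"; returns the picture (384x512x3 uint8, red, green, blue); there is no depth.
- robot.calibration(name): a dict with "vertical_fov" (degrees; the focal length in pixels is half the picture's height over the tangent of half this angle, whatever the lens; pixels are square), "cx", "cy" (the principal point, pixels), "rvec" (rotation vector, rad) and "tvec" (3), from world to camera coordinates, as OpenCV has them. Camera axes: x right, y down, z forward; pixel columns grow to the right and rows downward; lengths in m; the calibration is good to about 2 mm. A picture is of the moment at which its call begins. calibration takes no time and is no camera call.
A pose or a line that the arm cannot do raises robot.PlanningError and nothing moves.
- robot.finish_job(): hands the job in, once; it reports no verdict.
Readings, each from a call of its own:
- robot.current_t(): time.
- robot.current_joint_pos(): joint angles.
- robot.current_joint_velocities(): joint speeds.
- robot.current_joint_torque(): joint torques, N m.
- robot.current_position(): TCP position.
- robot.current_tool_rot(): TCP orientation.
- robot.current_ft_force(): force on the tool from outside, world axes, zero at the start.
- robot.current_moment(): the same for the moment, N m.
- robot.current_grip_width(): finger opening in m.
Only numpy, scipy, OpenCV 4.12 (cv2) and the standard library are available. Lean on these libraries where they do the work, as an engineer would, in place of code of your own. Each camera call takes 0.05 s, during which the arm holds its last target. There are 200 camera calls.

TASK

Load the autosampler for a run: pull all the sample trays, one after another, out of the bottom of the magazine by their handles and set each flat in a bay of its own on the deck, inside the white outline with its handle at the yellow mark, and stand the reagent bottles upright inside the ring marks of their cap colour. When everything is in place press the green button, and leave the spare cap, beaker, spatula and open bottle alone.

Things in the scene. Friction and masses are not known exactly. Their poses are not given: they have to be found in the camera images.
- magazine: Fixed upright tray magazine, 259 mm tall: base 114 x 100 mm, its top (100 mm high) the stack's floor; clear rear, sides, roof; front (-x) posts, faces at x -54, 32 mm apart, start 136 mm up, so only the lowest tray slides out, along the magazine's -x, held by friction alone; the rest then drop. Origin on the bench under the stack's middle (lowest tray's origin 100 mm above it, to 6 mm).
- deck: Fixed autosampler deck, top 90 mm high, x -56 (front, to the robot) to +130, y +-168 mm about its origin on the bench under the middle of the row of four bays: white outlines 104 x 76 mm, yellow mark at the front middle. Right (-y) of it a console, 102 mm high, with the button; gantry rail at x +112, 180 mm high; parked arm over the console, x +14 to +125, 205 mm high.
- run (a joint): Green button on the deck's console, pressed straight down: 0 up, 0.006 m fully down, about 5 N spring; counts as pressed beyond 0.004 m.
- run_top (a point): Top centre of the green button (15 mm radius).
- bay1 (a point): Centre of bay 1 (leftmost, +y), on the deck's top surface; same axes as the deck, bays 80 mm apart along y.
- bay2 (a point): Centre of bay 2 (second), on the deck's top surface; same axes as the deck, bays 80 mm apart along y.
- bay3 (a point): Centre of bay 3 (third), on the deck's top surface; same axes as the deck, bays 80 mm apart along y.
- bay4 (a point): Centre of bay 4 (rightmost, next to the console), on the deck's top surface; same axes as the deck, bays 80 mm apart along y.
- tray1: Blue tray 84 x 56 x 32 mm (x, y, z), about 140 g. White handle 24 mm wide (y), 10 mm thick (z 16 to 26), sticks out 38 mm from the middle of its front (-x) face. Starts flat in the magazine's stack, 32 mm pitch, handle out between the front posts, all handles above one another; smallest z is lowest. Origin: centre of the underside, z up.
- tray1_tab (a point): Grip point in the handle of tray1: 71 mm in front of its origin, 21 mm above its underside, 9 mm from the handle's end.
- tray2: Blue tray 84 x 56 x 32 mm (x, y, z), about 140 g. White handle 24 mm wide (y), 10 mm thick (z 16 to 26), sticks out 38 mm from the middle of its front (-x) face. Starts flat in the magazine's stack, 32 mm pitch, handle out between the front posts, all handles above one another; smallest z is lowest. Origin: centre of the underside, z up.
- tray2_tab (a point): Grip point in the handle of tray2: 71 mm in front of its origin, 21 mm above its underside, 9 mm from the handle's end.
- tray3: Blue tray 84 x 56 x 32 mm (x, y, z), about 140 g. White handle 24 mm wide (y), 10 mm thick (z 16 to 26), sticks out 38 mm from the middle of its front (-x) face. Starts flat in the magazine's stack, 32 mm pitch, handle out between the front posts, all handles above one another; smallest z is lowest. Origin: centre of the underside, z up.
- tray3_tab (a point): Grip point in the handle of tray3: 71 mm in front of its origin, 21 mm above its underside, 9 mm from the handle's end.
- tray4: Blue tray 84 x 56 x 32 mm (x, y, z), about 140 g, may be absent. White handle 24 mm wide (y), 10 mm thick (z 16 to 26), sticks out 38 mm from the middle of its front (-x) face. Starts flat in the magazine's stack, 32 mm pitch, handle out between the front posts, all handles above one another; smallest z is lowest. Origin: centre of the underside, z up.
- tray4_tab (a point): Grip point in the handle of tray4: 71 mm in front of its origin, 21 mm above its underside, 9 mm from the handle's end.
- bottle_blue: White capped reagent bottle with a blue cap, standing loose on the bench: body 66 mm diameter up to z 64 mm, ribbed cap 50 mm diameter from z 75 to 102 mm (the top), about 220 g. Origin: centre of the underside, z up.
- ring_blue: Flat round mark on the bench, blue ring 96 mm outside diameter with a white middle of 82 mm, about 1 mm thick, not an obstacle. Origin at its centre.
- bottle_yellow: White capped reagent bottle with a yellow cap, standing loose on the bench: body 66 mm diameter up to z 64 mm, ribbed cap 50 mm diameter from z 75 to 102 mm (the top), about 220 g, may be absent. Origin: centre of the underside, z up.
- ring_yellow: Flat round mark on the bench, yellow ring 96 mm outside diameter with a white middle of 82 mm, about 1 mm thick, not an obstacle. Origin at its centre.
- spare_cap: Spare blue screw cap lying open side up, 48 mm diameter, 21 mm high; bystander, leave alone. Origin centre of underside.
- beaker: Glass beaker, 68 mm diameter, 85 mm high; bystander, leave alone. Origin centre of underside.
- spatula: Small spatula, 160 mm long, lying on the bench; bystander, leave alone.
- open_bottle: White bottle without a cap and with a blue label, 60 mm diameter, 109 mm high, may be absent; bystander, leave alone. Origin centre of underside.
Things that resemble listed ones, but are neither listed nor needed, are in the scene too. What is shaped like the bottle_blue but black or purple is not meant.

How it is judged (in metres and radians):
On the way, in this order (a step that is already met when the one before it is completed fails the run):
1. every tray lies in a bay and every bottle stands on its ring, all released (((x of tray1 in the frame of bay1 between -0.012 and 0.012 m and y of tray1 in the frame of bay1 between -0.012 and 0.012 m and z of tray1 in the frame of bay1 between -0.006 and 0.008 m and angle between tray1's own z axis and vertical below 0.1 rad and x of tray1_tab in the frame of bay1 below -0.04 m and y of tray1_tab in the frame of bay1 between -0.024 and 0.024 m) or (x of tray1 in the frame of bay2 between -0.012 and 0.012 m and y of tray1 in the frame of bay2 between -0.012 and 0.012 m and z of tray1 in the frame of bay2 between -0.006 and 0.008 m and angle between tray1's own z axis and vertical below 0.1 rad and x of tray1_tab in the frame of bay2 below -0.04 m and y of tray1_tab in the frame of bay2 between -0.024 and 0.024 m) or (x of tray1 in the frame of bay3 between -0.012 and 0.012 m and y of tray1 in the frame of bay3 between -0.012 and 0.012 m and z of tray1 in the frame of bay3 between -0.006 and 0.008 m and angle between tray1's own z axis and vertical below 0.1 rad and x of tray1_tab in the frame of bay3 below -0.04 m and y of tray1_tab in the frame of bay3 between -0.024 and 0.024 m) or (x of tray1 in the frame of bay4 between -0.012 and 0.012 m and y of tray1 in the frame of bay4 between -0.012 and 0.012 m and z of tray1 in the frame of bay4 between -0.006 and 0.008 m and angle between tray1's own z axis and vertical below 0.1 rad and x of tray1_tab in the frame of bay4 below -0.04 m and y of tray1_tab in the frame of bay4 between -0.024 and 0.024 m)) and linear speed of each of tray1, tray2, tray3, tray4, bottle_blue, bottle_yellow below 0.03 m/s and contact force between each of tray1, tray2, tray3, tray4, bottle_blue, bottle_yellow and the fingers below 0.05 N and ((x of tray2 in the frame of bay1 between -0.012 and 0.012 m and y of tray2 in the frame of bay1 between -0.012 and 0.012 m and z of tray2 in the frame of bay1 between -0.006 and 0.008 m and angle between tray2's own z axis and vertical below 0.1 rad and x of tray2_tab in the frame of bay1 below -0.04 m and y of tray2_tab in the frame of bay1 between -0.024 and 0.024 m) or (x of tray2 in the frame of bay2 between -0.012 and 0.012 m and y of tray2 in the frame of bay2 between -0.012 and 0.012 m and z of tray2 in the frame of bay2 between -0.006 and 0.008 m and angle between tray2's own z axis and vertical below 0.1 rad and x of tray2_tab in the frame of bay2 below -0.04 m and y of tray2_tab in the frame of bay2 between -0.024 and 0.024 m) or (x of tray2 in the frame of bay3 between -0.012 and 0.012 m and y of tray2 in the frame of bay3 between -0.012 and 0.012 m and z of tray2 in the frame of bay3 between -0.006 and 0.008 m and angle between tray2's own z axis and vertical below 0.1 rad and x of tray2_tab in the frame of bay3 below -0.04 m and y of tray2_tab in the frame of bay3 between -0.024 and 0.024 m) or (x of tray2 in the frame of bay4 between -0.012 and 0.012 m and y of tray2 in the frame of bay4 between -0.012 and 0.012 m and z of tray2 in the frame of bay4 between -0.006 and 0.008 m and angle between tray2's own z axis and vertical below 0.1 rad and x of tray2_tab in the frame of bay4 below -0.04 m and y of tray2_tab in the frame of bay4 between -0.024 and 0.024 m)) and ((x of tray3 in the frame of bay1 between -0.012 and 0.012 m and y of tray3 in the frame of bay1 between -0.012 and 0.012 m and z of tray3 in the frame of bay1 between -0.006 and 0.008 m and angle between tray3's own z axis and vertical below 0.1 rad and x of tray3_tab in the frame of bay1 below -0.04 m and y of tray3_tab in the frame of bay1 between -0.024 and 0.024 m) or (x of tray3 in the frame of bay2 between -0.012 and 0.012 m and y of tray3 in the frame of bay2 between -0.012 and 0.012 m and z of tray3 in the frame of bay2 between -0.006 and 0.008 m and angle between tray3's own z axis and vertical below 0.1 rad and x of tray3_tab in the frame of bay2 below -0.04 m and y of tray3_tab in the frame of bay2 between -0.024 and 0.024 m) or (x of tray3 in the frame of bay3 between -0.012 and 0.012 m and y of tray3 in the frame of bay3 between -0.012 and 0.012 m and z of tray3 in the frame of bay3 between -0.006 and 0.008 m and angle between tray3's own z axis and vertical below 0.1 rad and x of tray3_tab in the frame of bay3 below -0.04 m and y of tray3_tab in the frame of bay3 between -0.024 and 0.024 m) or (x of tray3 in the frame of bay4 between -0.012 and 0.012 m and y of tray3 in the frame of bay4 between -0.012 and 0.012 m and z of tray3 in the frame of bay4 between -0.006 and 0.008 m and angle between tray3's own z axis and vertical below 0.1 rad and x of tray3_tab in the frame of bay4 below -0.04 m and y of tray3_tab in the frame of bay4 between -0.024 and 0.024 m)) and ((x of tray4 in the frame of bay1 between -0.012 and 0.012 m and y of tray4 in the frame of bay1 between -0.012 and 0.012 m and z of tray4 in the frame of bay1 between -0.006 and 0.008 m and angle between tray4's own z axis and vertical below 0.1 rad and x of tray4_tab in the frame of bay1 below -0.04 m and y of tray4_tab in the frame of bay1 between -0.024 and 0.024 m) or (x of tray4 in the frame of bay2 between -0.012 and 0.012 m and y of tray4 in the frame of bay2 between -0.012 and 0.012 m and z of tray4 in the frame of bay2 between -0.006 and 0.008 m and angle between tray4's own z axis and vertical below 0.1 rad and x of tray4_tab in the frame of bay2 below -0.04 m and y of tray4_tab in the frame of bay2 between -0.024 and 0.024 m) or (x of tray4 in the frame of bay3 between -0.012 and 0.012 m and y of tray4 in the frame of bay3 between -0.012 and 0.012 m and z of tray4 in the frame of bay3 between -0.006 and 0.008 m and angle between tray4's own z axis and vertical below 0.1 rad and x of tray4_tab in the frame of bay3 below -0.04 m and y of tray4_tab in the frame of bay3 between -0.024 and 0.024 m) or (x of tray4 in the frame of bay4 between -0.012 and 0.012 m and y of tray4 in the frame of bay4 between -0.012 and 0.012 m and z of tray4 in the frame of bay4 between -0.006 and 0.008 m and angle between tray4's own z axis and vertical below 0.1 rad and x of tray4_tab in the frame of bay4 below -0.04 m and y of tray4_tab in the frame of bay4 between -0.024 and 0.024 m)) and horizontal distance between bottle_blue and ring_blue below 0.014 m and angle between each of bottle_blue, bottle_yellow's own z axis and vertical below 0.1 rad and height (world z) of each of bottle_blue, bottle_yellow below 0.012 m and horizontal distance between bottle_yellow and ring_yellow below 0.014 m), for 0.2 s.
2. the green button is pressed (value of joint run above 0.004 m), for 0.05 s.
At the end, for the whole second after the job is handed in: Each tray present lies flat in its own bay, centre within 12 mm of the bay's along both deck axes, handle to the front (grip point within 24 mm sideways); each bottle stands upright within 14 mm of the centre of its colour's ring; all at rest and released, button up again (all of step 1 and value of joint run below 0.003 m); the robot touches nothing.
It fails at once if the spare blue cap is shifted by more than 4 cm or tipped (distance of spare_cap from where it was at the start of the episode above 0.04 m or angle between spare_cap's own z axis and vertical above 0.5 rad).
It fails at once if the glass beaker is shifted by more than 4 cm or tipped (distance of beaker from where it was at the start of the episode above 0.04 m or angle between beaker's own z axis and vertical above 0.5 rad).
It fails at once if the spatula is shifted by more than 4 cm or tipped (distance of spatula from where it was at the start of the episode above 0.04 m).
It fails at once if the open bottle is shifted by more than 4 cm or tipped (distance of open_bottle from where it was at the start of the episode above 0.04 m or angle between open_bottle's own z axis and vertical above 0.5 rad).
Of tray4, bottle_yellow, open_bottle only 2 to 3 are there at a start; the rules pass over those that are not, and their reading is None.
At some moment in a run one of bottle_blue, bottle_yellow may be knocked a few centimetres aside while the robot is not near it.
It also fails if it takes over 210 s, if anything falls off the work surface, if the arm or the gripper's body presses on something with over 40 N, if the wrist force passes 120 N, or if a joint passes its speed limit or range.

## Working session

There is one attempt and no reset: what is moved stays moved. The work goes in short steps, each a Python script; the robot and the scene stay as the last script left them, time stands still between calls to the robot, and variables do not carry over. Pictures are saved under pics/ and viewed, about 12 in all and at most 16, crops included, and the job is handed in when it is done.

```bash
mkdir -p pics; python3 - <<'E'
from workcell import robot
import cv2
for n in("scene","top"):
    im=robot.read_camera(n); cv2.imwrite(f"pics/{n}0.png",im[:,:,::-1]); 
    print(n,robot.calibration(n))
print(robot.current_t(), robot.current_tool_rot())
E
```

```text
scene {'vertical_fov': 57.98871997743084, 'cx': 259.95543071271595, 'cy': 194.3794088769031, 'rvec': array([ 1.95685233,  1.05468124, -0.52920196]), 'tvec': array([-0.26132115, -0.11781687,  1.44971707])}
top {'vertical_fov': 57.65446092831074, 'cx': 254.74028975405818, 'cy': 193.71557472567545, 'rvec': array([ 2.14789186, -2.13400194,  0.10775984]), 'tvec': array([0.00964234, 0.53395118, 1.01285462])}
0.1 [[-4.25949111e-04 -9.47378205e-01  3.20116158e-01]
 [-1.59071303e-03  3.20116424e-01  9.47376876e-01]
 [-9.99998644e-01 -1.05678604e-04 -1.64336016e-03]]
```

View pics/scene0.png

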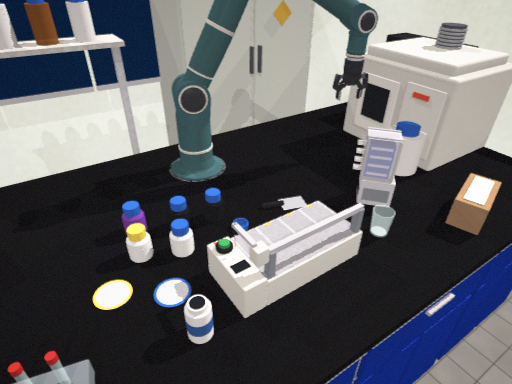

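View pics/top0.png

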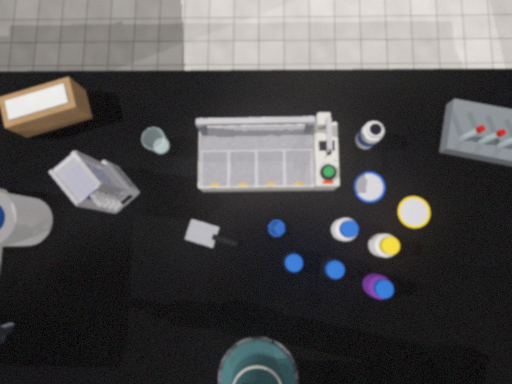

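The scene view shows the magazine at (378,165), the deck at (290,245), the white bottles with blue cap at (181,238) and yellow cap at (138,243), and rings at (172,292) and (113,294). The top view shows the magazine at (95,180), the deck at (268,155), bottles at (345,229) and (385,245), and rings at (370,187) and (414,212). The blue-capped items in the top view are:
- (345,229): white body, so this is bottle_blue.
- (293,263) and (335,270): black bodies, decoys.
- (378,286): purple, decoy.
- (277,228): low, so this is the spare cap.

I'll confirm these with enlarged crops.

```bash
cat > h.py <<'E'
import numpy as np, cv2
from workcell import robot
def K(n):
    c=robot.calibration(n); f=192/np.tan(np.radians(c["vertical_fov"]/2))
    return np.array([[f,0,c["cx"]],[0,f,c["cy"]],[0,0,1]]),c["rvec"],c["tvec"]
def ray(n,uv):
    k,r,t=K(n); R=cv2.Rodrigues(r)[0]
    d=R.T@np.linalg.solve(k,[uv[0],uv[1],1.]); return -R.T@t,d
def at(n,uv,z):
    o,d=ray(n,uv); return o+d*(z-o[2])/d[2]
def two(a,b):
    (o1,d1),(o2,d2)=ray("scene",a),ray("top",b); 
    s=np.linalg.lstsq(np.c_[d1,-d2],o2-o1,rcond=None)[0]; p,q=o1+s[0]*d1,o2+s[1]*d2
    return (p+q)/2,np.linalg.norm(p-q)
def proj(n,p):
    k,r,t=K(n); return cv2.projectPoints(np.atleast_2d(np.float64(p)),r,t,k,None)[0][:,0]
def pic(n): return cv2.cvtColor(robot.read_camera(n),cv2.COLOR_RGB2BGR)
def crop(im,x,y,w,h,s): return cv2.resize(im[y:y+h,x:x+w],None,fx=s,fy=s,interpolation=cv2.INTER_CUBIC)
E
python3 - <<'E'
from h import *
s=cv2.imread("pics/scene0.png");t=cv2.imread("pics/top0.png")
a=np.hstack([crop(s,340,120,80,60,5),crop(t,40,140,100,75,4)])
b=np.hstack([crop(s,90,180,160,120,2.5),crop(t,260,170,180,135,400/180)])
cv2.imwrite("pics/c1.png",np.vstack([a,b]))
for n in("scene","top"): print(-cv2.Rodrigues(K(n)[1])[0].T@K(n)[2])
hs=cv2.cvtColor(t,cv2.COLOR_BGR2HSV)
for nm,lo,hi in(("blue",(100,150,80),(125,255,255)),("yel",(20,130,120),(35,255,255)),("green",(45,100,60),(85,255,255))):
    m=cv2.inRange(hs,np.array(lo),np.array(hi)); n,_,st,c=cv2.connectedComponentsWithStats(m)
    for i in range(1,n):
        if st[i,4]>8: print(nm,st[i],c[i].round(1),"z0",at("top",c[i],0)[:2].round(3),"z.1",at("top",c[i],.1)[:2].round(3))
E
```

```text
[ 1.18384874 -0.50048979  0.7292882 ]
[ 0.39880804 -0.01750456  1.07318082]
blue [368 171  18  31  53] [379.7 184. ] z0 [ 0.57  -0.371] z.1 [ 0.554 -0.338]
blue [359 198  15   5  15] [366.  201.1] z0 [ 0.517 -0.327] z.1 [ 0.506 -0.299]
blue [  0 208   4  18  51] [  1.1 216.6] z0 [0.462 0.811] z.1 [0.456 0.734]
blue [267 219  19  19 273] [276.3 227.9] z0 [ 0.433 -0.053] z.1 [ 0.43 -0.05]
blue [341 222  18  14 216] [349.6 228.4] z0 [ 0.433 -0.275] z.1 [ 0.43  -0.251]
blue [284 253  20  20 328] [293.6 262.5] z0 [ 0.33  -0.105] z.1 [ 0.336 -0.097]
blue [324 259  22  21 349] [334.7 269.3] z0 [ 0.311 -0.228] z.1 [ 0.319 -0.208]
blue [374 280  21  20 318] [384.3 288.7] z0 [ 0.256 -0.373] z.1 [ 0.269 -0.34 ]
yel [397 195  34  34 229] [413.5 211.5] z0 [ 0.486 -0.47 ] z.1 [ 0.478 -0.427]
yel [380 237  21  18 284] [390.4 245.2] z0 [ 0.384 -0.396] z.1 [ 0.385 -0.361]
green [323 166  12  11  98] [328.2 171.2] z0 [ 0.61  -0.214] z.1 [ 0.59  -0.196]
```

View pics/c1.png

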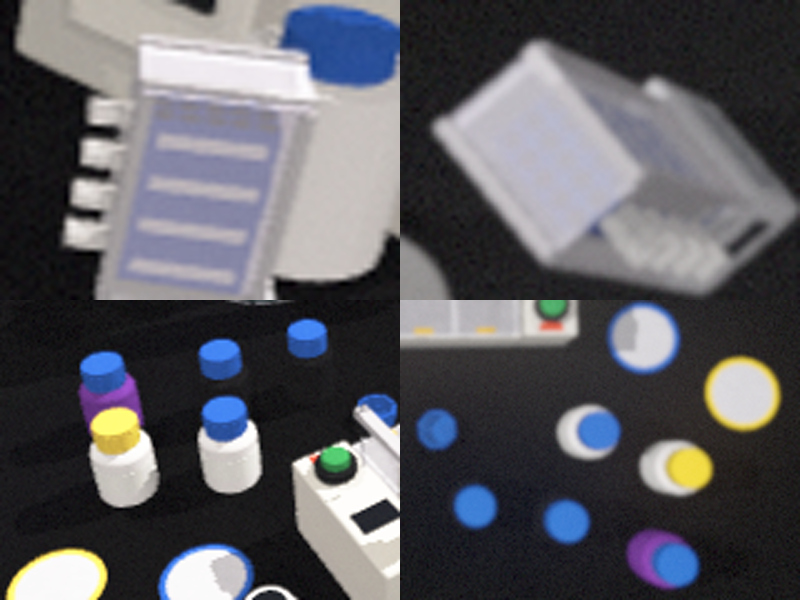

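Confirmed: the white body with a blue cap is bottle_blue, the yellow one is bottle_yellow, and the others are black or purple decoys. Four handles show, so there are 4 trays. Next I'll measure the deck and magazine with enlarged crops.

```bash
python3 - <<'E'
from h import *
s=cv2.imread("pics/scene0.png");t=cv2.imread("pics/top0.png")
def g(im,x,y,w,h,k):
    c=crop(im,x,y,w,h,k)
    for u in range((x+9)//10*10,x+w,10):
        cv2.line(c,((u-x)*k,0),((u-x)*k,4 if u%50 else 12),(0,0,255),1)
        if u%20==0: cv2.putText(c,str(u),((u-x)*k,12),0,.3,(0,0,255))
    for v in range((y+9)//10*10,y+h,10):
        cv2.line(c,(0,(v-y)*k),(4,(v-y)*k),(0,0,255),1); cv2.putText(c,str(v),(5,(v-y)*k+3),0,.3,(0,0,255))
    return c
cv2.imwrite("pics/c2.png",g(t,190,105,155,92,5))
cv2.imwrite("pics/c3.png",np.hstack([g(t,45,145,100,75,4),g(s,345,125,65,100,6)[:300*2].copy()[:300] ,]) if 0 else cv2.hconcat([g(t,45,145,100,75,4),cv2.copyMakeBorder(g(s,345,125,65,90,6),0,0,0,0,0)[:300]]))
cv2.imwrite("pics/c3.png",g(t,45,145,100,75,8))
for n,im in(("scene",s),("top",t)):
  hs=cv2.cvtColor(im,cv2.COLOR_BGR2HSV)
  for nm,lo,hi in(("yel",(15,60,120),(35,255,255)),("green",(45,100,60),(85,255,255)),("blue",(100,140,80),(125,255,255))):
    m=cv2.inRange(hs,np.array(lo),np.array(hi)); k,_,st,c=cv2.connectedComponentsWithStats(m)
    for i in range(1,k):
        if st[i,4]>4 and st[i,1]>90: print(n,nm,st[i],c[i].round(1),at(n,c[i],.09)[:2].round(4))
E
```

```text
scene yel [455 174  47  45 468] [477.9 196.2] [0.8136 0.6341]
scene yel [478 175   6   3   6] [480.5 176.2] [0.7494 0.7704]
scene yel [306 204   7   4  16] [309.  205.8] [0.5536 0.1248]
scene yel [460 206   6   6  12] [462.2 208.8] [0.8244 0.5224]
scene yel [286 213   7   4  17] [289.  214.4] [0.5548 0.0447]
scene yel [470 212   8   8  21] [473.8 215. ] [0.8616 0.522 ]
scene yel [464 214   6   4   9] [466.7 215.4] [0.8511 0.5009]
scene yel [479 220   4   4   8] [479.9 221.8] [0.8898 0.5049]
scene yel [126 223  20  19 305] [135.8 232. ] [ 0.3885 -0.3655]
scene yel [264 222   8   4  17] [267.6 223.6] [ 0.5557 -0.0347]
scene yel [472 223   6   3  10] [474.1 223.8] [0.8856 0.4804]
scene yel [ 92 279  41  31 288] [112.2 294.7] [ 0.5738 -0.4778]
scene green [218 238  12  11 101] [223.7 243.4] [ 0.5609 -0.1828]
scene blue [397 121  23  16 273] [408.5 128.4] [0.34   0.9094]
scene blue [205 187  16  16 223] [212.5 194.7] [ 0.3391 -0.101 ]
scene blue [169 195  18  17 248] [177.6 203. ] [ 0.322  -0.2137]
scene blue [122 200  19  17 255] [130.8 208. ] [ 0.2704 -0.3433]
scene blue [233 217  16  1
[... 597 characters left out ...]
68 -0.032 ]
top yel [294 182   9   3  24] [298.2 183. ] [ 0.5581 -0.1118]
top yel [397 195  34  34 341] [413.4 211.9] [ 0.4776 -0.4316]
top yel [379 235  22  21 327] [389.8 245.2] [ 0.3852 -0.3625]
top green [323 166  12  11  98] [328.2 171.2] [ 0.5922 -0.1975]
top blue [354 171  32  32 124] [373.5 188.5] [ 0.5431 -0.3237]
top blue [  0 208   4  19  54] [  1.1 216.6] [0.4568 0.7413]
top blue [267 219  19  19 285] [276.2 227.8] [ 0.4306 -0.0494]
top blue [341 221  19  16 229] [349.7 228.4] [ 0.4305 -0.2541]
top blue [284 253  20  20 332] [293.5 262.5] [ 0.3356 -0.0973]
top blue [324 259  22  21 357] [334.5 269.3] [ 0.3183 -0.2096]
top blue [374 280  21  20 326] [384.2 288.7] [ 0.2681 -0.3427]
```

View pics/c2.png

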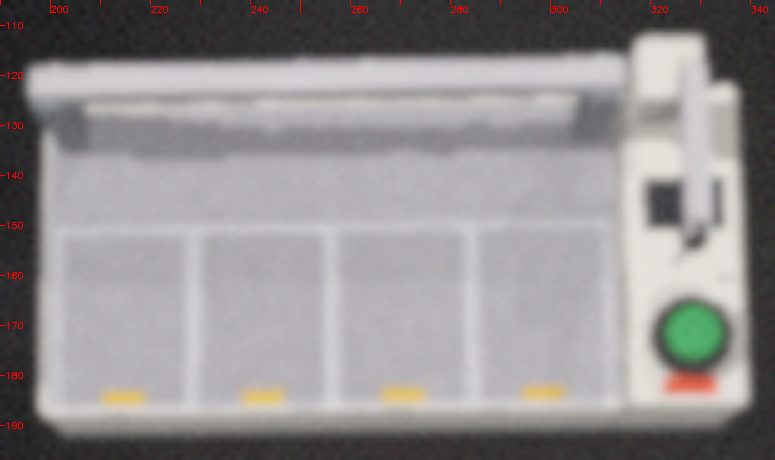

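View pics/c3.png

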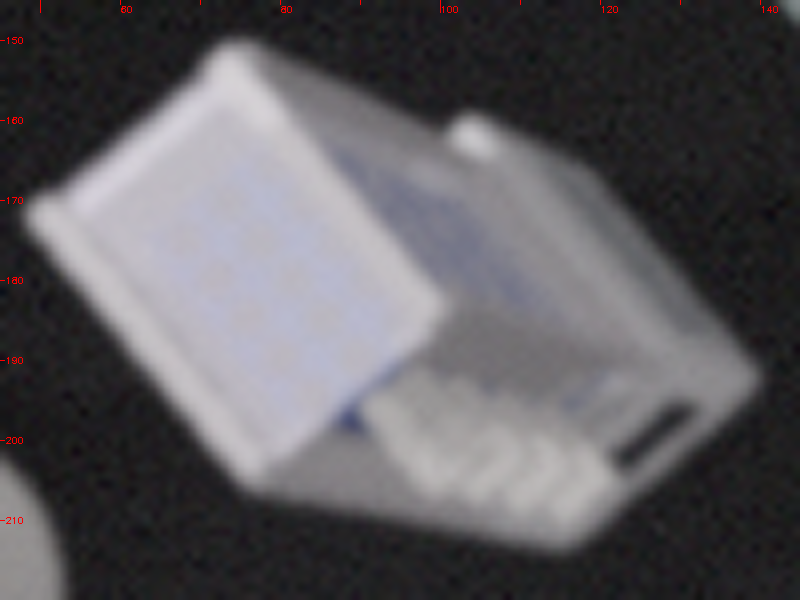

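The deck crop shows the marks at (214,184), (242,184), (270,183) and (298,183), with outline rows about 150 to 186. The magazine crop shows roof corners at (48,171), (74,151), (100,183) and (76,206). The base's front foot runs from (116,213) to (140,192), and the lowest handle ends near (119,207).

```bash
cat >> h.py <<'E'
def handles(sc):   # white handle blobs in the scene view, lowest last
    pass
E
python3 - <<'E'
from h import *
s=cv2.imread("pics/scene0.png")
r=[at("top",p,.259)[:2] for p in((47.5,171),(74,150.5),(100.5,182.5),(75.5,206.5))]
r=np.array(r); print("roof",r.round(3).tolist(),"c",r.mean(0).round(4))
def an(v): return np.degrees(np.arctan2(v[1],v[0])).round(1)
L=np.linalg.norm
print("sides",[(L(r[(i+1)%4]-r[i]).round(3),an(r[(i+1)%4]-r[i])) for i in range(4)])
a,b=at("top",(115.5,213.5),0)[:2],at("top",(140,192),0)[:2]
print("foot",a,b,L(b-a),an(b-a))
for z in (.116,.126): print("lowest handle end",at("top",(122,204.5),z)[:2],at("top",(115.5,210),z)[:2])
for c in (186.5,150): print("bay",at("top",(243,c),.09))
k=6; x,y,w,h=345,125,65,90; c=crop(s,x,y,w,h,k)
for u in range(350,x+w,10): cv2.putText(c,str(u),((u-x)*k,10),0,.35,(0,0,255))
for v in range(130,y+h,10): cv2.putText(c,str(v),(0,(v-y)*k+3),0,.35,(0,0,255))
cv2.imwrite("pics/c4.png",c)
# bottles/rings
for nm,u,v in(("blue cap",(179.5,226.3),(349.7,228.4)),("yel cap",(135.8,232),(389.8,245.2)),("btn",(223.7,243.4),(328.2,171.2)),("cap",(0,0),(0,0))):
    if u[0]: print(nm,two(u,v))
t=cv2.imread("pics/top0.png")
for n,im in(("top",t),("scene",s)):
  hs=cv2.cvtColor(im,cv2.COLOR_BGR2HSV)
  for nm,lo,hi,w in(("rb",(100,100,80),(125,255,255),{"top":(350,165,40,42),"scene":(148,272,48,40)}[n]),("ry",(18,90,110),(36,255,255),{"top":(392,190,44,44),"scene":(88,274,50,40)}[n])):
    m=cv2.inRange(hs,np.array(lo),np.array(hi)); z=np.zeros_like(m); z[w[1]:w[1]+w[3],w[0]:w[0]+w[2]]=255
    p=cv2.findNonZero(m&z); e=cv2.fitEllipse(cv2.convexHull(p)); print(n,nm,e,at(n,e[0],0.001)[:2].round(4))
E
```

```text
roof [[0.558, 0.508], [0.609, 0.447], [0.53, 0.376], [0.472, 0.433]] c [0.5421 0.4409]
sides [(np.float64(0.08), np.float64(-50.3)), (np.float64(0.105), np.float64(-138.1)), (np.float64(0.081), np.float64(135.8)), (np.float64(0.114), np.float64(41.3))]
foot [0.47421856 0.4476782 ] [0.54215564 0.37403945] 0.10019038106701392 -47.3
lowest handle end [0.49128453 0.38058388] [0.47581457 0.39798653]
lowest handle end [0.4903184  0.37642491] [0.47501005 0.39364575]
bay [0.54730144 0.04516759 0.09      ]
bay [0.65408075 0.04652181 0.09      ]
blue cap (array([ 0.43051043, -0.2538682 ,  0.09013703]), np.float64(0.00010240949113538932))
yel cap (array([ 0.38487032, -0.36426278,  0.08680847]), np.float64(0.0011582193210361571))
btn (array([ 0.58658497, -0.19410812,  0.115549  ]), np.float64(0.003096102097478617))
top rb ((369.2410888671875, 186.6830596923828), (33.09408950805664, 33.90278625488281), 127.44635009765625) [ 0.5617 -0.3385]
top ry ((413.55718994140625, 211.74057006835938), (33.07746505737305, 35.005069732666016), 129.40634155273438) [ 0.4852 -0.4694]
scene rb ((171.88136291503906, 291.93499755859375), (29.01892852783203, 39.098331451416016), 71.8649673461914) [ 0.5639 -0.3427]
scene ry ((112.1943130493164, 294.2577209472656), (27.745723724365234, 42.328887939453125), 66.08905792236328) [ 0.4874 -0.4743]
```

View pics/c4.png

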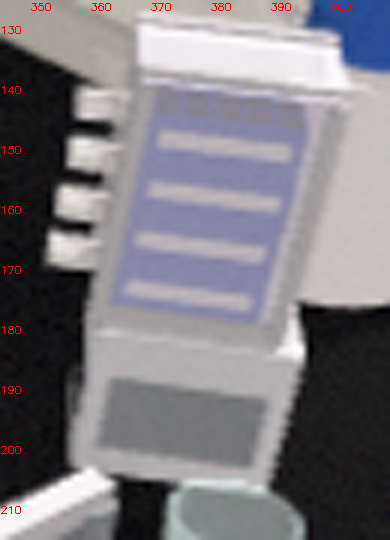

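```bash
cat >> h.py <<'E'
def down(a): # jaw opening direction at angle a (deg)
    z=np.array([np.cos(np.radians(a)),np.sin(np.radians(a)),0]); x=np.array([0,0,-1.]); return np.c_[x,np.cross(z,x),z]
def fwd(a,tilt,s=1): # tool pointing along heading a, dipping by tilt; jaws horizontal
    a,t=np.radians([a,tilt]); x=np.array([np.cos(a)*np.cos(t),np.sin(a)*np.cos(t),-np.sin(t)])
    z=s*np.array([-np.sin(a),np.cos(a),0]); return np.c_[x,np.cross(z,x),z]
MAG=42.3; DYAW=0.9
E
python3 - <<'E'
from h import *
print("tip",at("scene",(351.2,166),.121),proj("scene",(.48,.384,.121)))
def t(n,p,R):
    q=robot.inverse_kinematics(p,R); print(n,None if q is None else np.round(q,0))
for a in(20,60,110,150): t(("bot",a),(.43,-.254,.2),down(a)); t(("ring",a),(.486,-.472,.2),down(a))
h=np.array([.7396,.673,0])
for tl in (20,30,35,45):
  for s in(1,-1):
    p=np.array([.545,.444,.121])-.074*h
    t(("mag",tl,s),p+.019*fwd(MAG,tl)[:,0],fwd(MAG,tl,s)); t(("pull",tl,s),p-.14*h+.019*fwd(MAG,tl)[:,0],fwd(MAG,tl,s))
    for y in(.126,-.114): t(("bay",y,tl,s),np.array([.527,y,.113])+.019*fwd(DYAW,tl)[:,0],fwd(DYAW,tl,s))
E
```

```text
tip [0.48230775 0.3787778  0.121     ] [[351.75542298 165.33984894]]
('bot', 20) [-14.  15.  48. 115. -13.  56.  61.]
('ring', 20) [  9.  37.  49.  90. -29.  67.  84.]
('bot', 60) [-22.  18.  59. 115. -18.  57. 106.]
('ring', 60) [  7.  38.  53.  90. -32.  68. 126.]
('bot', 110) [-23.  18.  60. 115. -19.  57. 156.]
('ring', 110) [ 67.  36. -39.  86.  23.  67. 134.]
('bot', 150) [ -33.   29.   79.  116.  -33.   62. -149.]
('ring', 150) [  -2.   52.   77.   91.  -51.   79. -130.]
('mag', 20, 1) [ 19.  77. -69. 138. 173.  70. -18.]
('pull', 20, 1) None
('bay', 0.126, 20, 1) None
('bay', -0.114, 20, 1) None
('mag', 20, -1) None
('pull', 20, -1) None
('bay', 0.126, 20, -1) None
('bay', -0.114, 20, -1) None
('mag', 30, 1) [-14.  36. -30. 138. 172.  50. -68.]
('pull', 30, 1) None
('bay', 0.126, 30, 1) None
('bay', -0.114, 30, 1) None
('mag', 30, -1) [ 13.  56. -64. 136. 158.  57. 149.]
('pull', 30, -1) None
('bay', 0.126, 30, -1) None
('bay', -0.114, 30, -1) None
('mag', 35, 1) [ -6.  36. -41. 135. 163.  42. -57.]
('pull', 35, 1) None
('bay', 0.126, 35, 1) None
('bay', -0.114, 35, 1) None
('mag', 35, -1) [ 12.  51. -64. 134. 150.  49. 150.]
('pull', 35, -1) None
('bay', 0.126, 35, -1) None
('bay', -0.114, 35, -1) None
('mag', 45, 1) [ 17.  57. -76. 129. 125.  49.  -4.]
('pull', 45, 1) None
('bay', 0.126, 45, 1) None
('bay', -0.114, 45, 1) None
('mag', 45, -1) [ -9.  30. -38. 131. 148.  25. 132.]
('pull', 45, -1) None
('bay', 0.126, 45, -1) None
('bay', -0.114, 45, -1) None
```

```bash
python3 - <<'E'
from h import *
h=np.array([np.cos(np.radians(MAG)),np.sin(np.radians(MAG)),0])
O=np.array([.545,.444,.121])
f=lambda p,R: 'x' if robot.inverse_kinematics(p,R) is None else 'o'
for tl in (35,40,45,50,55,60,90):
  for s in (1,-1):
    R=fwd(MAG,tl,s); print(tl,s,"pull",''.join(f(O-(.071+d)*h+.011*R[:,0],R) for d in np.arange(0,.14,.02)),
     "bay",''.join(f(np.array([.527,y,.113])+.011*fwd(DYAW,tl)[:,0],fwd(DYAW,tl,s)) for y in(.126,.046,-.034,-.114)))
# family B: tool horizontal, jaws vertical
for psi in range(-120,121,20):
  for s in(1,-1):
    def RB(a):
        a=np.radians(a); x=np.array([np.cos(a),np.sin(a),0]); z=np.array([0,0,s*1.]); return np.c_[x,np.cross(z,x),z]
    R=RB(MAG+psi); r=''.join(f(O-(.071+d)*h+.015*R[:,0],R) for d in np.arange(0,.14,.02)); R=RB(psi)
    b=''.join(f(np.array([.527,y,.113])+.015*R[:,0],R) for y in(.126,.046,-.034,-.114))
    if 'o' in r+b: print("B",psi,s,r,b)
E
```

```text
35 1 pull ooxxxxxx bay xxxx
35 -1 pull oxxxxxxx bay xxxx
40 1 pull ooxxxxxx bay xxxx
40 -1 pull ooxxxxxx bay xxxx
45 1 pull oooxxxxx bay xxxx
45 -1 pull oooxxxxx bay xxxx
50 1 pull oooooxxx bay xxxx
50 -1 pull oooooxxx bay xxxx
55 1 pull ooooooxx bay oooo
55 -1 pull ooooooxx bay oooo
60 1 pull ooooooox bay oooo
60 -1 pull oooooxxx bay xxxo
90 1 pull oooooooo bay oooo
90 -1 pull oooooooo bay oooo
B -120 1 oooooooo xooo
B -120 -1 oooooooo xooo
B -100 1 oooooooo oooo
B -100 -1 oooooooo oooo
B -80 1 oooooooo oooo
B -80 -1 oooooooo oooo
B -60 1 oooooooo oooo
B -60 -1 oooooooo oooo
B -40 1 oooooooo oooo
B -40 -1 oooooooo oooo
B -20 1 ooxxxxxx oxxx
B -20 -1 ooxxxxxx oxxx
B 0 1 oxxxxxxx xxxx
B 0 -1 oxxxxxxx xxxx
B 20 1 ooooxxxx xxxo
B 20 -1 ooooooxx xxxo
B 40 1 oooooooo oooo
B 40 -1 oooooooo oooo
B 60 1 oooooooo oooo
B 60 -1 oooooooo oooo
B 80 1 oooooooo oooo
B 80 -1 oooooooo oooo
B 100 1 oooooooo oooo
B 100 -1 oooooooo oooo
B 120 1 xxxxoooo ooox
B 120 -1 xxxxoooo ooox
```

Tool-outward grasps are out of reach, but a sideways horizontal tool with vertical jaws reaches both the magazine and the bays, and tray height is the best-known coordinate. I'll do the bottles first.

```bash
cat >> h.py <<'E'
def bottle(src,dst,a=20,zg=.069):
    R=down(a)
    robot.move_gripper(.08)
    robot.movep((src[0],src[1],.22),R); robot.move_l((src[0],src[1],.14),v=.2)
    hit=robot.move_l((src[0],src[1],zg),v=.1,threshold=15)
    robot.move_gripper(.03,40); w=robot.current_grip_width(); print("grip",w,hit,robot.current_position().round(3))
    robot.move_l((src[0],src[1],.21),v=.2)
    robot.move_l((dst[0],dst[1],.21),v=.2); robot.move_l((dst[0],dst[1],zg+.012),v=.15)
    print("touch",robot.move_l((dst[0],dst[1],zg-.003),v=.03,threshold=4),robot.current_position().round(4))
    robot.move_gripper(.08); robot.move_l((dst[0],dst[1],.22),v=.2)
E
python3 - <<'E'
from h import *
robot.move_l((.19,.50,.42),v=.25)
robot.movep((.385,-.2,.40),down(20))
print(robot.current_joint_pos().round(0),robot.current_t())
bottle((.385,-.3638),(.4863,-.4718))
bottle((.4305,-.2539),(.5628,-.3406))
print(robot.current_t(),robot.current_joint_pos().round(0))
cv2.imwrite("pics/b1.png",np.hstack([crop(pic("scene"),60,170,220,180,1.8),crop(pic("top"),250,110,220,180,1.8)]))
E
```

```text
[-11.  -6.  31. 105.   3.  80.  40.] 3.8167
grip 0.030138321243252178 False [ 0.392 -0.367  0.075]
touch False [ 0.4862 -0.4719  0.0659]
grip 0.029952678437562646 False [ 0.44  -0.256  0.075]
touch False [ 0.5628 -0.3406  0.0659]
19.825 [ -3.  32.  45.  92. -24.  66.  68.]
```

View pics/b1.png

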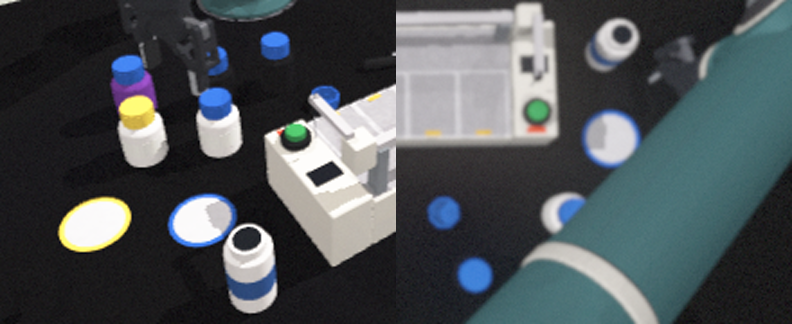

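```bash
python3 - <<'E'
from h import *
p=robot.current_position(); print(p,robot.current_tool_rot().round(3).tolist(),robot.current_ft_force().round(2),robot.current_grip_width())
a=pic("scene");b=pic("top")
for n,im in(("scene",a),("top",b)):
    u=proj(n,[p,p+[0,0,.1]]); print(n,u.round(0).tolist())
    for q in u: cv2.drawMarker(im,tuple(int(v) for v in q.round()),(0,0,255),0,8,1)
cv2.imwrite("pics/b2.png",np.hstack([crop(a,90,100,200,200,2),crop(b,260,90,200,200,2)]))
E
```

```text
[ 0.56208444 -0.3399172   0.21827439] [[-0.003, -0.342, 0.94], [0.001, 0.94, 0.342], [-1.0, 0.002, -0.002]] [-0.24 -0.68 -0.26] 0.07997182361946571
scene [[161.0, 227.0], [154.0, 191.0]]
top [[396.0, 173.0], [413.0, 165.0]]
```

View pics/b2.png

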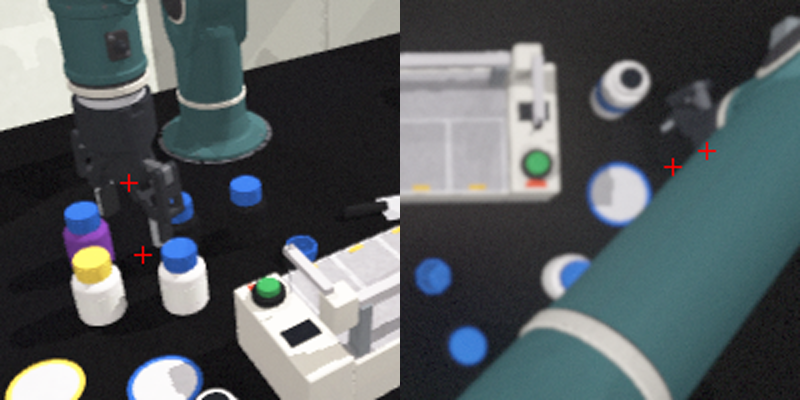

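The tips look higher than the TCP reading suggests. I'll shut the gripper and compare.

```bash
python3 - <<'E'
from h import *
out=[]
for w in(0.,.05,.08):
    robot.move_gripper(w); robot.sleep(.3); p=robot.current_position(); R=robot.current_tool_rot(); a=pic("scene")
    c=crop(a,110,160,90,100,4)
    L=[p,p-.019*R[:,0],p+w/2*R[:,2]-.019*R[:,0],p-w/2*R[:,2]-.019*R[:,0]]
    for q in proj("scene",L): cv2.drawMarker(c,(int((q[0]-110)*4),int((q[1]-160)*4)),(0,0,255),0,10,1)
    out.append(c[:, :260]); print(p.round(4),robot.current_grip_width(),robot.current_ft_force().round(1))
cv2.imwrite("pics/b3.png",np.hstack(out))
E
```

```text
[ 0.5628 -0.3406  0.22  ] -3.2131020881215845e-05 [-0.4  0.5  1.3]
[ 0.5628 -0.3406  0.22  ] 0.05013797747532309 [ 0.2 -0.6 -1. ]
[ 0.5628 -0.3406  0.22  ] 0.08025649629915609 [ 0.4 -0.1 -0.3]
```

View pics/b3.png

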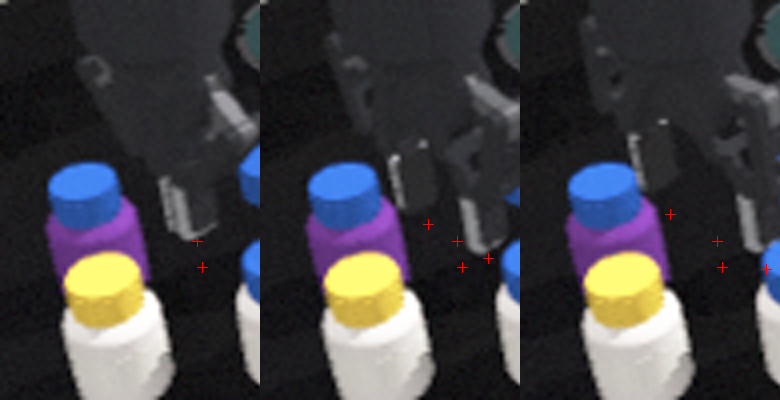

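```bash
python3 - <<'E'
from h import *
robot.move_gripper(0); robot.move_l((.51,-.42,.12),v=.2); robot.move_l((.51,-.42,.045),v=.1,threshold=6)
print(robot.move_l((.51,-.42,.002),v=.03,threshold=4),robot.current_position(),robot.current_ft_force())
a=pic("scene"); b=pic("top"); p=robot.current_position(); print(proj("scene",p),proj("top",p))
robot.move_l((.51,-.42,.2),v=.2)
c=crop(a,90,210,100,100,4); q=(proj("scene",p)[0]-[90,210])*4; cv2.drawMarker(c,tuple(int(v) for v in q),(0,0,255),0,14,1)
cv2.imwrite("pics/b4.png",c); print(robot.current_t())
E
```

```text
False [ 0.51014195 -0.42011078  0.00223051] [ 0.577124    0.66078334 -0.36007642]
[[135.79256872 290.74024055]] [[396.912841   203.46255678]]
28.05
```

View pics/b4.png

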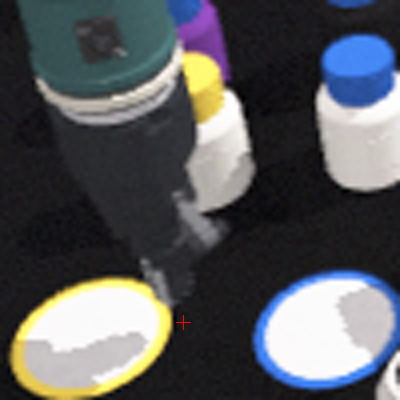

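```bash
python3 - <<'E'
from h import *
robot.move_l((.51,-.42,.01),v=.2)
print(robot.move_l((.51,-.42,-.035),v=.02,threshold=4),robot.current_position(),robot.current_ft_force())
a=pic("scene"); b=pic("top")
robot.move_l((.51,-.42,.2),v=.2); print(robot.current_t())
c=crop(a,90,210,100,100,4)
for z in(-.02,0.02):
  q=(proj("scene",(.51,-.42,z))[0]-[90,210])*4; cv2.drawMarker(c,tuple(int(v) for v in q),(0,0,255),0,14,1)
d=crop(b,350,150,100,100,4)
for z in(0,0.02):
  q=(proj("top",(.51,-.42,z))[0]-[350,150])*4; cv2.drawMarker(d,tuple(int(v) for v in q),(0,0,255),0,14,1)
cv2.imwrite("pics/b5.png",np.hstack([c,d]))
E
```

```text
True [ 0.51003635 -0.42000478 -0.02880214] [-0.96023163  0.32099376  4.71312415]
32.2667
```

View pics/b5.png

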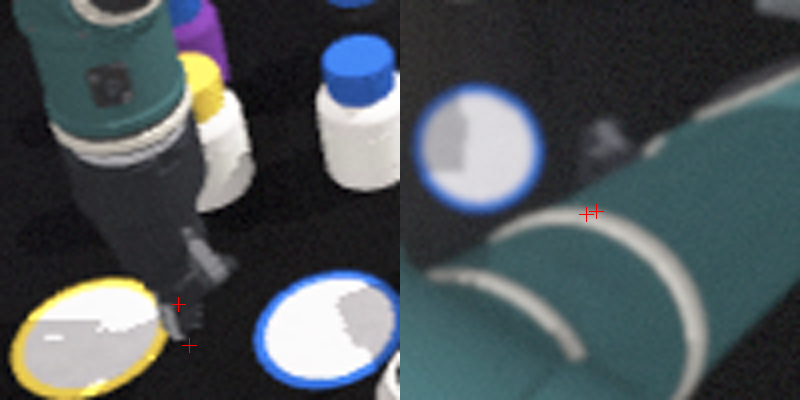

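```bash
python3 - <<'E'
from h import *
print("seen tip",at("scene",(135,293.7),0))
robot.move_l((.40,-.30,.4),v=.3); robot.movep((.30,.28,.3),down(60))
k=[]
for p in((.30,.28),(.36,.68)):
    if p[1]>.5: robot.move_l((.2,.4,.3),v=.25); robot.move_l((.2,.72,.25),v=.25); robot.move_l((*p,.1),v=.25)
    robot.move_l((*p,.04),v=.25); robot.move_l((*p,.0),v=.1,threshold=6)
    print(robot.move_l((*p,-.045),v=.025,threshold=4),robot.current_position().round(4),robot.current_ft_force().round(1))
    q=robot.current_position(); a,b=pic("scene"),pic("top"); robot.move_l((*p,.1),v=.25)
    c=[]
    for n,im in(("scene",a),("top",b)):
        u=proj(n,(*p,0))[0]; x,y=int(max(u[0]-25,0)),int(max(u[1]-30,0)); d=crop(im,x,y,60,48,6)[:288,:360]; cv2.drawMarker(d,tuple(int(v) for v in (u-[x,y])*6),(0,0,255),0,14,1); c.append(d); print(n,u,x,y)
    k.append(np.hstack(c))
print(robot.current_t())
cv2.imwrite("pics/b6.png",np.vstack(k))
E
```

```text
seen tip [ 0.51654158 -0.42454621  0.        ]
True [ 0.2999  0.2799 -0.029 ] [-1.5 -0.7  8.5]
scene [294.75471508 179.60808199] 269 149
top [166.60219993 271.13570595] 141 241
True [ 0.36    0.6799 -0.0288] [ 0.4 -0.8  3.2]
scene [374.31803263 160.08609462] 349 130
top [ 39.0984243  249.91462277] 14 219
45.5417
```

View pics/b6.png

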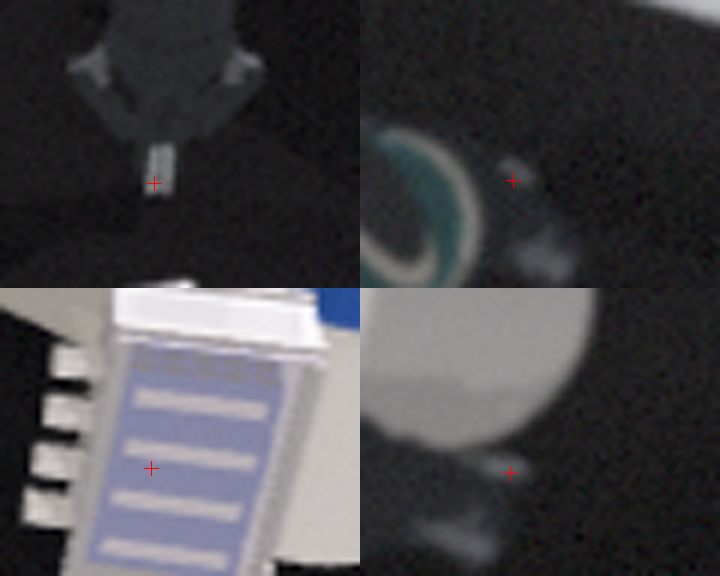

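```bash
cat >> h.py <<'E'
OFF=.029 # real tips lie this far behind the reported TCP (bench touch at 3 places)
def side(a,s=1):
    a=np.radians(a); x=np.array([np.cos(a),np.sin(a),0]); z=np.array([0,0,s*1.]); return np.c_[x,np.cross(z,x),z]
def cmd(g,R,back=0): return np.asarray(g)+(.019+OFF-back)*R[:,0]   # TCP to command for grasp point g
def tolocal(p,o,a):
    a=np.radians(a); d=np.asarray(p)[:2]-np.asarray(o)[:2]; return np.array([d[0]*np.cos(a)+d[1]*np.sin(a),-d[0]*np.sin(a)+d[1]*np.cos(a)])
PSI=-65; S=1; MO=np.array([.541,.442,0]); HX=np.array([np.cos(np.radians(MAG)),np.sin(np.radians(MAG)),0])
E
python3 - <<'E'
from h import *
R=side(MAG+PSI,S); G=MO-.075*HX+[0,0,.121]
robot.move_l((.2,.6,.35),v=.3)
for s in(1,-1):
    for nm,g,r in(("pre",cmd(G,side(MAG+PSI,s),.09),side(MAG+PSI,s)),("bay4",cmd((.50,-.11,.111),side(DYAW+PSI,s)),side(DYAW+PSI,s)),("bay1",cmd((.48,.13,.111),side(DYAW+PSI,s)),side(DYAW+PSI,s))):
        q=robot.inverse_kinematics(g,r); print(s,nm,None if q is None else q.round(0))
robot.move_gripper(.018)
q=cmd(G,R,.09); robot.movep(q+[-.06,.03,.2],R); print(robot.current_joint_pos().round(0))
robot.move_l(q,v=.2); print(robot.current_joint_pos().round(0),robot.current_t())
a,b=pic("scene"),pic("top"); o=[]
p=robot.current_position(); print(p)
L=[p-OFF*R[:,0],p+[0,0,OFF],G]
for n,im,x,y in(("scene",a,300,110),("top",b,70,150)):
    c=crop(im,x,y,90,90,4)
    for i,u in enumerate(proj(n,L)): cv2.drawMarker(c,tuple(int(v) for v in (u-[x,y])*4),((0,0,255),(0,255,255),(0,255,0))[i],0,12,1)
    o.append(c)
cv2.imwrite("pics/m1.png",np.hstack(o))
E
```

```text
1 pre [ -94.   60.   18.  109.   69.   79. -164.]
1 bay4 [ -84.   98.   62.  130.   25.   20. -141.]
1 bay1 [ -73.   63.   25.  113.   52.   76. -161.]
-1 pre [-87.  59.   9. 109.  74.  86.  15.]
-1 bay4 [-50.  63.  24. 128.  80.  68.  -5.]
-1 bay1 [-63.  60.  13. 112.  58.  85.  13.]
[ -98.   38.   15.  110.   69.   92. -147.]
[ -92.   59.   15.  109.   71.   82. -164.] 50.25
[0.44656268 0.40836834 0.12187526]
```

View pics/m1.png

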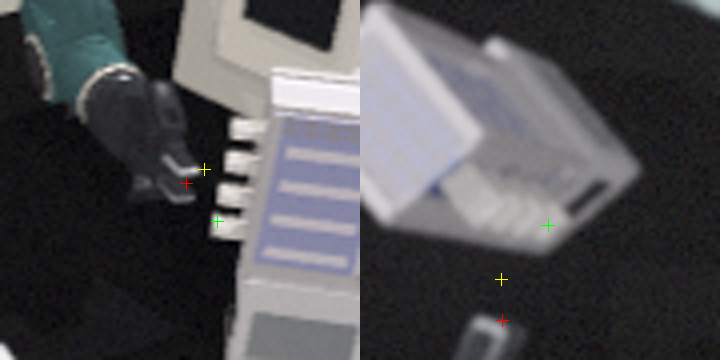

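The tips match the red marker, so the 29 mm is a tool-length error along the tool axis, plus a few mm of lateral camera mismatch. The lowest handle is at scene (352,166) and top (120,207). Next: insert, grip and pull the first tray.

```bash
cat >> h.py <<'E'
GR=MO-.077*HX+[0,-.004,.121]
def pull(G=GR,dist=.118):
    R=side(MAG+PSI,S)
    hit=robot.move_l(cmd(G,R,.004),R,v=.08,threshold=10); print("ins",hit,robot.current_position().round(4),"cmd",cmd(G,R,.004).round(4))
    if hit: return False
    robot.move_gripper(0,50); w=robot.current_grip_width(); print("w",round(w,4),robot.current_ft_force().round(1))
    if not .006<w<.016: return False
    p=cmd(G,R,.004)-dist*HX
    robot.move_l(p,R,v=.07); print("pulled w",round(robot.current_grip_width(),4),robot.current_ft_force().round(1))
    robot.move_l(p+[0,0,.02],R,v=.1); return True
def blue(n,im,z,win=None):
    hs=cv2.cvtColor(im,cv2.COLOR_BGR2HSV); m=cv2.inRange(hs,np.array((105,70,70)),np.array((130,255,255)))
    k,_,st,c=cv2.connectedComponentsWithStats(m)
    return [(st[i].tolist(),c[i].round(1).tolist(),at(n,c[i],z)[:2].round(4).tolist()) for i in range(1,k) if st[i,4]>60]
E
python3 - <<'E'
from h import *
print(pull(),robot.current_t())
a,b=pic("scene"),pic("top"); cv2.imwrite("pics/p1s.png",a); cv2.imwrite("pics/p1t.png",b)
for n,im in(("scene",a),("top",b)):
    for r in blue(n,im,.152): print(n,r)
cv2.imwrite("pics/p1.png",np.hstack([crop(a,290,100,100,100,4),crop(b,60,150,100,100,4)]))
E
```

```text
ins False [0.5242 0.3699 0.1208] cmd [0.5246 0.3692 0.121 ]
w 0.0087 [-1.6  0.5  1.5]
pulled w 0.0089 [-0.1  0.1 -2.5]
True 54.0
scene ([26, 0, 19, 4, 69], [34.9, 1.4], [-5.0696, -0.0219])
scene ([396, 121, 25, 16, 303], [408.4, 128.3], [0.421, 0.7727])
scene ([330, 153, 26, 18, 294], [342.1, 161.2], [0.4773, 0.3318])
scene ([204, 187, 17, 17, 229], [212.5, 194.8], [0.4214, -0.1399])
scene ([169, 195, 18, 17, 256], [177.7, 203.1], [0.4061, -0.2413])
scene ([122, 200, 19, 18, 275], [130.9, 208.3], [0.3607, -0.3587])
scene ([233, 217, 16, 14, 130], [242.1, 222.3], [0.5761, -0.1335])
scene ([170, 218, 20, 19, 292], [179.4, 226.8], [0.5052, -0.2788])
scene ([327, 245, 185, 139, 8240], [434.9, 328.4], [1.0456, 0.0088])
scene ([153, 277, 39, 31, 289], [171.8, 292.2], [0.6928, -0.3758])
scene ([186, 317, 28, 20, 256], [200.0, 328.9], [0.8027, -0.3648])
top ([358, 130, 16, 17, 62], [363.2, 140.5], [0.6647, -0.2815])
top ([352, 170, 35, 34, 340], [369.6, 186.7], [0.5388, -0.2942])
top ([106, 199, 39, 37, 745], [125.0, 217.5], [0.453, 0.3554])
top ([0, 206, 4, 22, 69], [1.3, 216.6], [0.4531, 0.693])
top ([267, 218, 19, 20, 303], [276.1, 227.8], [0.4287, -0.0472])
top ([340, 220, 20, 17, 284], [349.9, 228.1], [0.4293, -0.2396])
top ([283, 252, 21, 22, 350], [293.3, 262.4], [0.3398, -0.0918])
top ([324, 259, 22, 22, 376], [334.5, 269.1], [0.3238, -0.1974])
top ([373, 279, 22, 21, 371], [383.7, 288.5], [0.2768, -0.321])
```

View pics/p1.png

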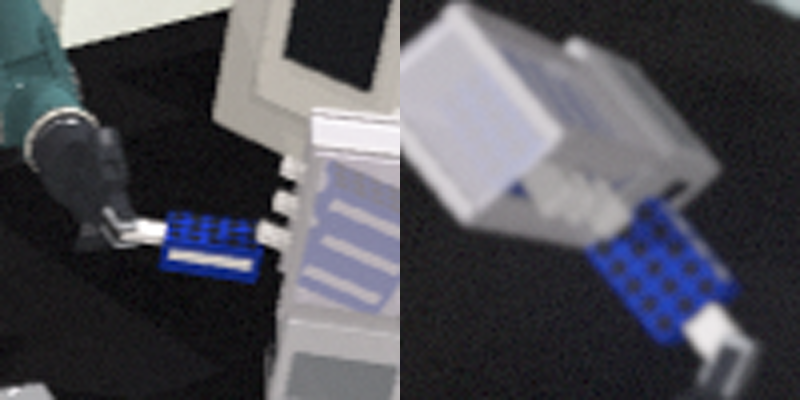

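Tray 1 is held level at scene (342,161) and clear of the magazine. I'll check reachability of the bays from this branch.

```bash
cat >> h.py <<'E'
DX=np.array([np.cos(np.radians(DYAW)),np.sin(np.radians(DYAW)),0]); DY=np.array([-DX[1],DX[0],0])
DO=np.array([.6011,.0071,.09])
def bay(i): return DO+(.12-.08*(i-1))*DY
E
python3 - <<'E'
from h import *
R=side(DYAW+PSI,S)
print(robot.current_joint_pos().round(0))
p=robot.current_position(); robot.move_l(p-.03*HX,v=.1); robot.move_l(p-.03*HX+[0,0,.1],v=.15)
print(robot.current_joint_pos().round(0))
for z in(.08,0):
  for i in(1,2,3,4):
    g=bay(i)-.0765*DX+.003*DY+[0,0,.021+z]; q=robot.inverse_kinematics(cmd(g,R,.004),R); print(z,i,None if q is None else q.round(0))
b=pic("top"); 
for r in blue("top",b,.252): print(r)
E
```

```text
[-116.   68.   43.  126.   58.   52. -166.]
[-124.   57.   52.  133.   60.   53. -158.]
0.08 1 [ -87.   67.   52.  113.   40.   62. -140.]
0.08 2 [ -84.   67.   53.  120.   46.   54. -146.]
0.08 3 [ -80.   69.   55.  126.   53.   45. -154.]
0.08 4 [ -75.   75.   60.  130.   63.   34. -164.]
0 1 [ -85.   74.   46.  110.   37.   62. -145.]
0 2 [ -81.   75.   47.  117.   42.   53. -151.]
0 3 [ -78.   78.   49.  122.   49.   44. -159.]
0 4 [ -81.   96.   62.  127.   30.   22. -145.]
([352, 170, 35, 34, 341], [369.6, 186.7], [0.5235, -0.2642])
([95, 204, 44, 41, 972], [115.5, 223.9], [0.4319, 0.3369])
([0, 206, 4, 22, 68], [1.2, 216.7], [0.447, 0.6159])
([267, 218, 19, 20, 301], [276.1, 227.9], [0.4253, -0.0439])
([340, 220, 20, 17, 284], [349.9, 228.1], [0.426, -0.2155])
([283, 252, 21, 22, 348], [293.3, 262.4], [0.3462, -0.0837])
([324, 259, 22, 21, 373], [334.5, 269.1], [0.332, -0.1778])
([372, 279, 23, 21, 373], [383.7, 288.5], [0.29, -0.288])
```

```bash
cat >> h.py <<'E'
def place(i,s,dx=.0765,dy=.003,corr=(0,0),psi=PSI):
    R=side(DYAW+psi,s); g=bay(i)-dx*DX+dy*DY+[corr[0],corr[1],.021]
    up=np.array([0,0,.08]); c=cmd(g,R,.004)
    robot.move_l(c+up,R,v=.25); robot.move_l(c+[0,0,.012],R,v=.12)
    print("touch",robot.move_l(c-[0,0,.004],R,v=.02,threshold=3),robot.current_position().round(4)[2]-c[2],robot.current_ft_force().round(1))
    robot.move_gripper(.022); robot.move_l(robot.current_position()-.075*R[:,0],R,v=.15)
    print("t",robot.current_t())
def trays():
    b=pic("top")
    for st,c,w in blue("top",b,.122):
        if 195<c[0]<320 and c[1]<190: 
            l=tolocal(w,DO,DYAW); i=int(np.clip(round((.12-l[1])/.08)+1,1,4)); print("tray in bay",i,"off",np.round(l-[0,.12-.08*(i-1)],4),st)
    return b
E
python3 - <<'E'
from h import *
place(3,1)
b=trays(); cv2.imwrite("pics/d1t.png",b); cv2.imwrite("pics/d1s.png",pic("scene"))
print(robot.current_joint_pos().round(0))
E
```

```text
touch True 0.0 [-0.3  0.5  2.9]
t 59.3083
tray in bay 3 off [0.0001 0.0031] [260, 151, 20, 31, 572]
[ -82.   74.   45.  121.   44.   53. -156.]
```

Tray 1 is down in bay 3, within about 3 mm. I'll flip the wrist to the better branch and shift the tray to bay 4, so the gripper never has to pass a placed neighbour's handle.

```bash
python3 - <<'E'
from h import *
R1=side(DYAW+PSI,1); R=side(DYAW+PSI,-1)
p=robot.current_position(); robot.move_l(p+[0,0,.12],R1,v=.25)
robot.movep(p+[0,0,.12],R); print(robot.current_joint_pos().round(0)); robot.move_l(p,R,v=.2)
print(robot.move_l(p+.075*R[:,0],R,v=.1,threshold=8))
robot.move_gripper(0,50); print(robot.current_grip_width(),robot.current_ft_force().round(1))
robot.move_l(robot.current_position()+[0,0,.04],R,v=.15)
place(4,-1,corr=(0,-.002)); trays(); print(robot.current_joint_pos().round(0))
E
```

```text
[-33.  44. -13. 122.  76. 103.  12.]
False
0.008930011166046865 [-0.5  2.4  3.5]
touch True -0.0003999999999999976 [0.3 0.8 3.1]
t 67.5417
tray in bay 4 off [0.0007 0.0015] [289, 150, 21, 31, 580]
[-28.  58.  -9. 124.  83.  97.  -3.]
```

```bash
cat >> h.py <<'E'
def lefts(im):  # leftmost bright pixel per row at the magazine's handles (scene view)
    g=im[136:176,344:372].min(2)>110
    return [int(344+r.argmax()) if r.any() else 0 for r in g]
E
python3 - <<'E'
from h import *
R=side(MAG+PSI,-1); q=cmd(GR,R,.09)
p=robot.current_position(); robot.move_l(p+[0,0,.12],v=.25)
robot.move_l(q+[-.03,.01,.12],R,v=.3); print(robot.current_joint_pos().round(0),robot.current_t())
a=pic("scene"); cv2.imwrite("pics/e1s.png",a)
print(lefts(cv2.imread("pics/scene0.png"))); print(lefts(a))
E
```

```text
[-72.  46. -13. 111.  80. 104.  21.] 70.0667
[357, 359, 360, 359, 358, 358, 358, 358, 358, 364, 364, 364, 356, 356, 356, 356, 356, 359, 362, 362, 355, 354, 354, 354, 354, 356, 361, 354, 353, 353, 353, 353, 353, 355, 361, 361, 360, 360, 360, 360]
[357, 359, 361, 363, 365, 366, 366, 365, 365, 365, 365, 364, 357, 357, 357, 357, 357, 358, 363, 362, 356, 356, 355, 355, 355, 355, 361, 361, 351, 351, 351, 351, 351, 354, 361, 361, 360, 360, 360, 360]
```

Three handles remain and the stack dropped cleanly. The lowest sits about 5 mm further out, so I'll shift the grip by that.

```bash
cat >> h.py <<'E'
S=-1
def cycle(shift,i,corr=(0,-.002)):
    R=side(MAG+PSI,-1); G=GR-shift*HX
    robot.move_l(cmd(G,R,.09),R,v=.2)
    if not pull(G,.14): return False
    robot.move_l(robot.current_position()+[0,0,.08],R,v=.2)
    place(i,-1,corr=corr); trays()
    p=robot.current_position(); robot.move_l(p+[0,0,.12],v=.25)
    robot.move_l(cmd(GR,R,.09)+[-.03,.01,.12],R,v=.3)
    a=pic("scene"); cv2.imwrite(f"pics/e_{i}.png",a); print(lefts(a)); print(robot.current_t()); return True
E
python3 - <<'E'
from h import *
print(cycle(.005,3))
E
```

```text
ins False [0.5204 0.3664 0.1208] cmd [0.5209 0.3658 0.121 ]
w 0.0087 [-2.   0.5  0.8]
pulled w 0.0086 [ 0.1 -0.2 -1.5]
touch True 0.0 [-0.1  0.4  4.4]
t 79.3167
tray in bay 3 off [-0.0007  0.0003] [261, 151, 20, 31, 572]
tray in bay 4 off [0.0009 0.0022] [288, 150, 22, 31, 607]
[357, 358, 360, 363, 365, 366, 365, 365, 365, 365, 365, 364, 364, 364, 364, 364, 363, 363, 363, 363, 356, 355, 355, 355, 355, 355, 360, 361, 351, 351, 351, 351, 351, 353, 361, 361, 360, 360, 360, 360]
81.6333
True
```

```bash
python3 - <<'E'
from h import *
print(cycle(.005,2))
E
```

```text
ins False [0.5205 0.3664 0.1208] cmd [0.5209 0.3658 0.121 ]
w 0.0089 [-0.8  0.4  1.7]
pulled w 0.0091 [-0.1  0.8 -0.6]
touch True 0.0 [-0.4  1.   3.2]
t 90.5333
tray in bay 3 off [-0.0008  0.0015] [260, 151, 21, 31, 603]
tray in bay 4 off [0.0009 0.0022] [288, 150, 22, 31, 608]
tray in bay 2 off [-0.0003 -0.0008] [232, 152, 21, 30, 597]
[357, 359, 360, 363, 365, 366, 365, 365, 365, 365, 365, 364, 364, 364, 364, 364, 363, 363, 363, 363, 362, 362, 362, 362, 362, 361, 361, 361, 351, 351, 351, 351, 351, 352, 360, 361, 360, 360, 360, 360]
92.5917
True
```

```bash
cat >> h.py <<'E'
def caps():
    r={}
    A,B=pic("scene"),pic("top")
    for nm,lo,hi,ps,pt in(("yel",(20,130,120),(35,255,255),(135.8,232),(389.8,245.2)),("blue",(100,150,80),(125,255,255),(179.5,226.3),(349.7,228.4))):
        o=[]
        for im,p in((A,ps),(B,pt)):
            m=cv2.inRange(cv2.cvtColor(im,cv2.COLOR_BGR2HSV),np.array(lo),np.array(hi)); k,_,st,c=cv2.connectedComponentsWithStats(m)
            o.append([(st[i,4],c[i].round(1).tolist()) for i in range(1,k) if st[i,4]>120 and np.linalg.norm(c[i]-p)<200])
        r[nm]=o
    return r
E
python3 - <<'E'
from h import *
print(cycle(.005,1))
R=robot.current_tool_rot(); 
robot.move_l((.35,.35,.4),v=.3)
for k,v in caps().items(): print(k,v)
E
```

```text
ins False [0.5204 0.3664 0.1208] cmd [0.5209 0.3658 0.121 ]
w 0.0082 [-1.6  0.7  0.7]
pulled w 0.0093 [-0.1  0.  -1.6]
touch True 0.0 [-0.2  0.1  3.4]
t 101.2083
tray in bay 3 off [-0.0008  0.0015] [260, 151, 21, 31, 605]
tray in bay 4 off [0.0008 0.0023] [288, 150, 22, 31, 604]
tray in bay 1 off [-0.0007 -0.0029] [204, 152, 21, 31, 609]
tray in bay 2 off [-0.0006 -0.0004] [232, 152, 21, 30, 606]
[356, 359, 361, 363, 365, 366, 365, 365, 365, 365, 365, 364, 364, 364, 364, 364, 363, 363, 363, 363, 362, 362, 362, 362, 362, 361, 361, 361, 360, 360, 360, 360, 361, 361, 361, 361, 360, 360, 360, 360]
103.0083
True
yel [[(np.int32(293), [146.4, 235.2]), (np.int32(217), [112.2, 295.4])], [(np.int32(230), [413.5, 211.4]), (np.int32(279), [383.0, 234.2])]]
blue [[(np.int32(222), [212.4, 194.7]), (np.int32(247), [177.6, 203.0]), (np.int32(309), [320.9, 207.7]), (np.int32(254), [130.8, 208.0]), (np.int32(344), [300.9, 216.9]), (np.int32(431), [278.7, 226.8]), (np.int32(272), [179.2, 226.5]), (np.int32(180), [258.1, 233.9]), (np.int32(232), [171.3, 292.7]), (np.int32(201), [200.0, 328.9])], [(np.int32(309), [214.2, 166.3]), (np.int32(261), [241.8, 166.0]), (np.int32(217), [269.8, 165.5]), (np.int32(192), [298.3, 164.9]), (np.int32(273), [276.2, 227.9]), (np.int32(219), [350.1, 228.3]), (np.int32(327), [293.6, 262.4]), (np.int32(346), [334.7, 269.3]), (np.int32(318), [384.4, 288.7])]]
```

All four trays are in their bays and the magazine is empty. The yellow bottle has been knocked, with its cap now at scene (146,235) and top (383,234). Blue hasn't moved. Now both bottles, using the corrected tool length.

```bash
python3 - <<'E'
from h import *
y,e=two((146.4,235.2),(383.0,234.2)); print(y.round(4),e)
robot.movep((.38,-.1,.36),down(20)); print(robot.current_joint_pos().round(0))
bottle(y[:2],(.4863,-.4718),zg=.038); print(robot.current_t())
robot.move_l((.38,-.1,.30),v=.3)
for k,v in caps().items(): print(k,v)
E
```

```text
[ 0.4153 -0.3452  0.0887] 0.0007465612011889945
[-47. -16.  46. 114.  12.  77.  16.]
grip 0.04692243189159477 False [ 0.416 -0.345  0.039]
touch True [ 0.4871 -0.4717  0.0384]
114.4167
yel [[(np.int32(405), [105.1, 269.6]), (np.int32(171), [113.0, 299.0])], [(np.int32(160), [407.8, 213.3]), (np.int32(296), [427.6, 208.9])]]
blue [[(np.int32(223), [212.5, 194.7]), (np.int32(249), [177.6, 203.0]), (np.int32(301), [320.9, 207.7]), (np.int32(253), [130.8, 208.0]), (np.int32(343), [301.0, 216.9]), (np.int32(423), [278.6, 226.8]), (np.int32(272), [179.2, 226.5]), (np.int32(182), [258.1, 233.9]), (np.int32(232), [171.4, 292.8]), (np.int32(201), [200.2, 328.9])], [(np.int32(205), [298.6, 165.2]), (np.int32(292), [213.9, 166.0]), (np.int32(296), [242.0, 166.0]), (np.int32(202), [269.7, 165.6]), (np.int32(266), [276.2, 227.8]), (np.int32(247), [386.4, 289.0])]]
```

```bash
python3 - <<'E'
from h import *
print("yellow cap z.1",at("top",(427.6,208.9),.1), "two",two((105.1,270.5),(427.6,208.9)))
bottle((.4305,-.2539),(.5628,-.3406),zg=.038); print(robot.current_t())
robot.move_l((.40,-.1,.34),v=.3); robot.move_l((.35,.15,.38),v=.3)
for k,v in caps().items(): print(k,v)
trays()
E
```

```text
yellow cap z.1 [ 0.48534712 -0.46637491  0.1       ] two (array([ 0.48649311, -0.47241043,  0.08698791]), np.float64(6.608012838299734e-05))
grip 0.047020301807122994 False [ 0.431 -0.254  0.039]
touch True [ 0.5636 -0.3404  0.0384]
124.1417
yel [[(np.int32(406), [105.1, 269.6]), (np.int32(173), [113.0, 299.0])], [(np.int32(158), [407.7, 213.1]), (np.int32(295), [427.6, 208.9])]]
blue [[(np.int32(222), [212.4, 194.7]), (np.int32(249), [177.6, 203.0]), (np.int32(300), [320.8, 207.7]), (np.int32(251), [130.7, 208.0]), (np.int32(344), [301.0, 216.9]), (np.int32(427), [278.7, 226.8]), (np.int32(180), [258.2, 234.0]), (np.int32(377), [167.7, 267.5]), (np.int32(164), [172.2, 297.4]), (np.int32(200), [200.2, 329.0])], [(np.int32(292), [213.9, 166.2]), (np.int32(271), [241.9, 165.9]), (np.int32(223), [269.7, 165.2]), (np.int32(194), [298.4, 164.9]), (np.int32(244), [379.8, 180.9]), (np.int32(272), [276.2, 227.8]), (np.int32(328), [293.6, 262.5]), (np.int32(352), [334.6, 269.3]), (np.int32(317), [384.1, 288.7])]]
tray in bay 3 off [-0.0007  0.0015] [260, 151, 21, 31, 605]
tray in bay 4 off [0.0007 0.0023] [288, 150, 22, 31, 602]
tray in bay 1 off [-0.0008 -0.0029] [204, 152, 21, 31, 609]
tray in bay 2 off [-0.0006 -0.0005] [232, 152, 21, 30, 607]
```

```bash
python3 - <<'E'
from h import *
a,b=pic("scene"),pic("top")
cv2.imwrite("pics/f1.png",np.hstack([crop(a,80,170,240,180,1.65),crop(b,195,100,240,180,1.65)]))
for s in(1,-1):
  for tl in(50,60,65,70):
    R=fwd(DYAW,tl,s); q=robot.inverse_kinematics(np.array([.59,-.194,.13])+OFF*R[:,0],R); print(s,tl,None if q is None else q.round(0))
E
```

```text
1 50 [ 72.  41. -62. 125. 113.  18.  13.]
1 60 [ 32.  24. -14. 121. -32.   9. 142.]
1 65 [ 16.  23.   4. 119. -35.  17. 142.]
1 70 [  4.  24.  17. 116. -34.  25. 139.]
-1 50 [  80.   55.  -76.  125.  107.   32. -153.]
-1 60 [ 21.  23.  -1. 122. -55.  12. -17.]
-1 65 [-12.  27.  38. 121. -64.  28. -13.]
-1 70 [-16.  29.  43. 117. -55.  33. -23.]
```

View pics/f1.png

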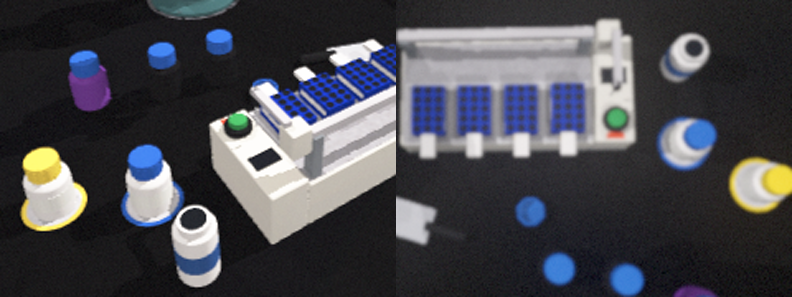

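All four trays lie in their outlines with handles at the marks, and both bottles stand on their rings. Now the button, with the tool tilted to stay clear of the parked arm.

```bash
python3 - <<'E'
from h import *
robot.move_gripper(0)
R=fwd(DYAW,65,-1); B=np.array([.5866,-.1941,0])
c=B+[.005,0,0]+OFF*R[:,0]
robot.movep(c+[-.03,0,.20],R); print(robot.current_joint_pos().round(0))
robot.move_l(c+[0,0,.16],R,v=.2); robot.sleep(.3)
print(robot.move_l(c+[0,0,.095],R,v=.02,threshold=2.5),(robot.current_position()-c).round(4),robot.current_ft_force().round(1))
print(robot.move_l(c+[0,0,.095],R,v=.02,threshold=9),(robot.current_position()-c).round(4),robot.current_ft_force().round(1))
robot.sleep(.3); print((robot.current_position()-c).round(4),robot.current_ft_force().round(1))
E
```

```text
[-10.  16.  36. 121. -42.  29. -32.]
True [1.000e-04 0.000e+00 1.245e-01] [-0.6 -1.2  3.5]
True [ 0.0002 -0.      0.1211] [-4.1  1.3  7.9]
[ 0.0002 -0.      0.1212] [-3.4  0.6  7.3]
```

```bash
python3 - <<'E'
from h import *
p=robot.current_position()
for dz in(.002,.004,.006):
    h=robot.move_l(p-[0,0,dz],v=.02,threshold=25); robot.sleep(.15); print(dz,h,(robot.current_position()-p).round(4)[2],robot.current_ft_force().round(1))
    if h or robot.current_ft_force()[2]>22: break
robot.move_l(p+[0,0,.06],v=.1); robot.move_l(p+[-.12,.0,.2],v=.25); robot.movep((.33,.25,.38),down(60)); robot.sleep(.3)
for k,v in caps().items(): print(k,v)
trays(); cv2.imwrite("pics/g.png",np.hstack([crop(pic("scene"),80,170,240,180,1.65),crop(pic("top"),195,100,240,180,1.65)])); print(robot.current_t())
E
```

```text
0.002 False -0.0004 [-9.   2.3 17.9]
0.004 False -0.0008 [-17.2   4.2  33.2]
yel [[(np.int32(406), [105.1, 269.6]), (np.int32(170), [112.9, 299.1])], [(np.int32(155), [407.7, 213.2]), (np.int32(296), [427.6, 208.9])]]
blue [[(np.int32(220), [212.5, 194.8]), (np.int32(237), [177.7, 203.3]), (np.int32(302), [320.9, 207.7]), (np.int32(243), [130.7, 208.3]), (np.int32(342), [301.0, 216.9]), (np.int32(434), [278.7, 226.8]), (np.int32(182), [258.2, 234.0]), (np.int32(377), [167.7, 267.5]), (np.int32(164), [172.4, 297.3]), (np.int32(203), [199.9, 328.8])], [(np.int32(200), [298.2, 165.1]), (np.int32(286), [214.0, 166.1]), (np.int32(255), [242.6, 166.3]), (np.int32(232), [269.8, 165.4]), (np.int32(244), [379.7, 181.0]), (np.int32(271), [276.2, 227.9]), (np.int32(321), [293.5, 262.3]), (np.int32(329), [334.6, 268.9]), (np.int32(306), [383.9, 288.4])]]
tray in bay 3 off [-0.0007  0.0016] [260, 151, 21, 31, 600]
tray in bay 4 off [0.0008 0.0023] [288, 150, 22, 31, 606]
tray in bay 1 off [-0.0007 -0.0029] [204, 152, 21, 31, 605]
tray in bay 2 off [-0.0005 -0.0005] [232, 152, 21, 30, 606]
137.0583
```

View pics/g.png

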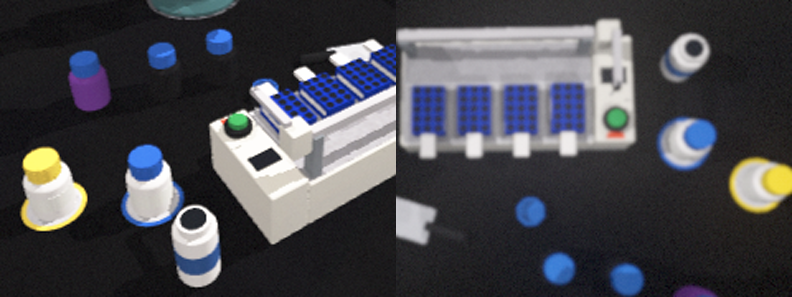

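The force profile shows a soft spring travel and then a hard stop, so the button went fully down. The final pictures show nothing disturbed and the arm clear, so I'll hand in.

```bash
python3 -c "
from workcell import robot
robot.finish_job(); print(robot.current_t())"
```

```text
the job is handed in; nothing more can be done
the job is handed in; nothing more can be done
```

I loaded all four trays into bays 1–4, stood both bottles on their rings, pressed the green button and handed the job in. The robot's clock read 137 s at my last check.

**Trays:** I pulled each one sideways by its handle with the jaws vertical. The first went into bay 3 and was then moved to bay 4, to keep the gripper clear of the other handles.

**Tool length:** My first try at the bottles closed on nothing, because the real fingertips sit 29 mm behind the reported tool point. I measured this by touching the bench in three places and corrected for it.

**Bottles:** The yellow bottle had been knocked aside between my first look and the bottle grasp. I found it again and placed it.

**Last checks:**
- **Positions:** The trays measured within about 3 mm of their bay centres. The yellow cap measured within about 1 mm of its ring centre. I checked the blue bottle's place on its ring only by eye.
- **Button:** The force showed a soft spring travel and then a hard stop. That fits a full press, but I had no direct reading of the button.
- **Surroundings:** The spare cap, spatula and open bottle looked unmoved in the final pictures. The beaker was outside those crops, and I did not look at it again after the start.
- **Disagreement:** The two cameras differed by about 3 mm sideways on the deck marks, so I used the average.

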